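# Seat and clamp a plate in the marking fixture

### The arm

A 6-joint arm with a two-finger parallel gripper is mounted at the origin on the work surface. World frame = base frame: x ahead of the robot, y to its left, z up, the work surface at z = 0. Lengths are in mm, angles in degrees, forces in N, time in s.
With the tool pointing down it reaches from about 350 to 875 mm from the base axis. Payload 4.2 kg.
Tool frame: the origin (TCP) lies on the centre line of the jaws, within the pads' length; the fingertips stand 19 mm ahead of it and the grasp point (between the pads) is the TCP; z points along the fingers, y is the line along which they close (so a half turn about z gives the same grasp; the last joint's range is limited). The gripper opens to 87 mm and grips with 3 to 60 N. Pads are 19 mm wide; open, the fingers measure 117 mm over their backs; the gripper's body (75 mm by 190 mm) begins 51 mm behind the grasp point.
Start: joints at [80.821, 22.042, 0.453, 0, -68.411, -14.817], TCP at [254.132, 570.978, 241.55] pointing down, gripper open.
Joint ranges: [-179.83, 179.83], [-69.29, 118.12], [-61.27, 80.66], [-181.25, 117.63], [-171.15, -9.14], [-177.46, 177.46]. Speed limits (degrees/s): [159.86, 159.86, 180, 180, 180, 180].

### API

Orientations are given as [roll, pitch, yaw] about the fixed x, y, z axes, in that order (R = Rz(yaw) Ry(pitch) Rx(roll)).
In Python, from plant import sensors, optics, robot gives the robot as it stands.
- The arm moves only by the shell command python3 -m creep 'ROWS' [FORCE]. ROWS is JSON, a list of rows, each a list of 7 numbers: the shift along the world's x, y, z in mm, then the turn, a rotation vector about the world's x, y, z in rad, then the gripper command: -1 is shut, 1 is fully open, values between are in proportion. A call has 1 to 12 rows; each row shifts and turns the commanded pose from where the row before left it; what a row does not reach is not made up. A row lasts 1/8 s, in which the tool goes at most 62.5 mm and 10.7 degrees, less where a joint would pass 70% of its speed; a pose out of reach is approached as far as the arm can. A call with a gripper value outside its range is refused whole. The fingers move at their own pace and stop on an object; FORCE is the grip in N (left out, the last holds). Time passes only in rows, so rows that do not move let the fingers close. It gives the time, the measured TCP pose, the force, the opening and the grip force at its end, in the units of the state.
- sensors.get_state(): the state, without advancing time (a new reading comes with each control period).
- optics.capture(name): name is "scene" or "side" or "wrist"; returns the picture (420x560x3 uint8, blue, green, red); there is no depth.
- optics.camera_model(name): a dict with "camera_matrix" (3x3 intrinsics, pixels), "T" (4x4, takes a point from camera to world coordinates). Camera axes: x right, y down, z forward; pixel columns grow to the right and rows downward; lengths in mm; the calibration is good to about 2 mm. The wrist camera is an equidistant fisheye: a pixel r from the principal point sees the ray r / f radians off the axis. A picture is of the moment at which its call begins: read the wrist's pose just before it. camera_model takes no time and is no camera call; for the wrist camera it gives the pose at the moment of the call.
- robot.sign_off(): hands the job in; it is judged then, once.
The state is a dict: "clock": time; "joint_positions": joint angles; "joint_velocities": joint speeds; "effort": joint torques, N m; "position": TCP position; "tcp_rot": TCP orientation; "force": force on the tool from outside, world axes, zero at the start; "torque": the same for the moment, N m; "width": finger opening in mm; "gripper_force": force on a finger pad.
Only numpy, scipy, OpenCV 4.12 (cv2) and the standard library are available. Lean on these libraries where they do the work, as an engineer would, in place of code of your own. Each camera call takes 0.05 s, during which the arm holds its last target. There are 200 camera calls.

### The job

Ready the marking fixture: with a shut fingertip, push the loose plate along its channel until it is fully home against the end stop, under the steel strap. Then, with the plate home, wind the red wing nut down clockwise (seen from above) by stroking its wings round with the fingertip, again and again, until the nut comes to a stop and the strap clamps the plate; then come clear. Never take the wing nut between the fingers, do not lift the plate, and leave the other things on the table alone.

Things in the scene. Friction and masses are not known exactly. Their poses are not given: they have to be found in the camera images.
- fixture: black base plate fixed to the table, 150 (x) x 300 (y) x 10 mm; origin at the centre of its underside, on the table. Two aluminium rails (14 mm wide, tops 18 mm above the table, inner faces at x = +-36.5 mm, y from -100 to +42 mm) form a channel along its y axis. A vertical stud (10 mm thick, top 72 mm above the table) at x = 0, y = +65 mm carries the strap and the wing nut
- end_stop (a point): top middle of the face of the end stop, a bar across the channel at fixture y = +30 mm, 12 mm thick, top 18 mm above the table; the plate's +y edge comes to rest against this face
- guide (a point): middle between the tops of two aluminium guide cheeks that hold the strap's tail, at fixture y = +113 mm. Each is 12 (x) x 22 (y) mm, from 15.5 to 27.5 mm either side in x, top 62 mm above the table. They hinder a fingertip from circling right round the nut; the nut's +x, -y and -x sides (fixture axes) are open
- blank_mid (a point): centre of the loose aluminium plate with an orange patch, 70 (x) x 80 (y) x 10 mm, about 0.15 kg, flat on the base plate in the channel (1.5 mm play either side), axes along the fixture's; top 20 mm above the table. Starts 30 to 50 mm short of the end stop; pushed on its -y edge it slides to the fixture's +y. Home, its centre is at fixture x = 0, y = -10 mm
- wing_mid (a point): point on the axis of the red wing nut, half-way up its wings; turns and sinks with the nut. The two wings are upright blades along this point's +x and -x, reaching 34 mm from the axis, 9 mm thick, from 12 mm below to 12 mm above this point; hub 26 mm across. The strap's top is 20 mm below this point
- wingnut (a joint): turn of the wing nut, rad; grows clockwise seen from above (tightening). Starts between 1.2 and 4.2. Each full turn lowers nut and strap 6 mm; the strap meets the plate at about 8.4 and the nut stops dead at 8.8. Friction about 0.04 N m: it stays where it is left
- strap_tip (a point): middle of the lower edge of the tip of the steel strap (28 mm wide, 10 mm thick) that overhangs the end of the channel at fixture y = +5 mm; it starts 4 to 7 mm above the level of the plate's top, and sinks onto it
- spare_mid (a point): a finished plate like the blank (70 x 80 x 10 mm), lying loose on the table; bystander; point at its centre
- mouse: red and black computer mouse, 80 x 60 x 34 mm, loose; bystander
- goggles: green safety goggles, 140 x 125 x 45 mm, loose; bystander
- tape: cream roll of masking tape lying flat, 90 mm across, 24 mm high, loose, beside the fixture; bystander
- driver: screwdriver lying on the table, loose; bystander; origin at its underside
- can: blue can, 56 mm across, 85 mm tall, standing; bystander
- knob: small brass knob standing by the fixture, 36 mm across, 34 mm high, loose; bystander
- blank: the same plate; origin at the centre of its underside
- strap: the steel strap
Not all that is in view belongs to the job. What is shaped like the blank but brown is not meant.

How it is judged:
By the outcome, as a careful person would: the job done as asked, in the order asked, and still so for the second after the job is handed in, with the robot touching nothing.
It also fails if it takes over 58 s, if anything falls off the work surface, if the arm or the gripper's body presses on something with over 40 N, if the wrist force passes 120 N, or if a joint passes its speed limit or range.

## Working session

There is one attempt and no reset: what is moved stays moved. The work goes in short steps, Python scripts to look and compute and a shell command to move; the robot and the scene stay as the last step left them, time stands still between calls to the robot, and variables do not carry over. Pictures are saved under pics/ and viewed, at most 10 in all, crops included, and the job is handed in when it is done.

```bash
mkdir -p pics; ls
python3 - <<'E'
from plant import sensors, optics, robot
import cv2
s=sensors.get_state();print(s)
for n in("scene","side"):
    im=optics.capture(n);cv2.imwrite(f"pics/{n}0.png",im)
    m=optics.camera_model(n);print(n,m)
E
```

```text
pics
{'clock': 0.0, 'joint_positions': array([ 8.08226349e+01,  2.20936937e+01,  3.80533439e-01, -2.86386387e-02,
       -6.84109581e+01, -1.48169788e+01]), 'joint_velocities': array([ 0.07939962, -0.03428638,  0.15902923,  0.04916188, -0.05719393,
       -0.1058676 ]), 'effort': array([ 2.79988171e-04, -3.90670180e+01,  1.87405390e+01,  4.21982870e+00,
        1.10176616e-02, -1.92854604e-04]), 'position': array([253.90602622, 570.4984778 , 240.43471618]), 'tcp_rot': array([ 1.79873202e+02, -6.01974467e-03, -2.40049035e+01]), 'force': array([-0.16957168,  0.2603043 ,  0.02631408]), 'torque': array([0.0750172 , 0.0016695 , 0.04628386]), 'gripper_force': 0.0, 'width': 86.94715094287879}
scene {'camera_matrix': array([[424.66950266,   0.        , 285.28876474],
       [  0.        , 424.66950266, 191.24710991],
       [  0.        ,   0.        ,   1.        ]]), 'T': array([[ 2.42436114e-01,  5.36781989e-01, -8.08139733e-01,
         1.39781503e+03],
       [ 9.70001037e-01, -1.49538283e-01,  1.91667132e-01,
        -2.13244630e+02],
       [-1.79643639e-02, -8.30363414e-01, -5.56932566e-01,
         6.52605746e+02],
       [ 0.00000000e+00,  0.00000000e+00,  0.00000000e+00,
         1.00000000e+00]])}
side {'camera_matrix': array([[441.91423623,   0.        , 275.32074323],
       [  0.        , 441.91423623, 221.36836631],
       [  0.        ,   0.        ,   1.        ]]), 'T': array([[-9.10302889e-01, -3.05479005e-01,  2.79340702e-01,
         2.61309586e+02],
       [-4.13701446e-01,  6.48346503e-01, -6.39138425e-01,
         6.17549755e+02],
       [ 1.41338028e-02, -6.97373207e-01, -7.16568801e-01,
         7.83275475e+02],
       [ 0.00000000e+00,  0.00000000e+00,  0.00000000e+00,
         1.00000000e+00]])}
```

View pics/scene0.png

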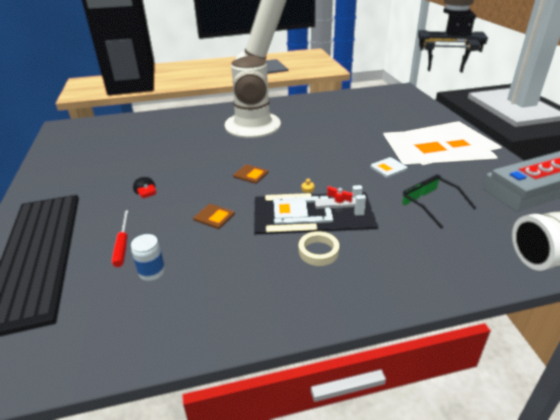

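View pics/side0.png

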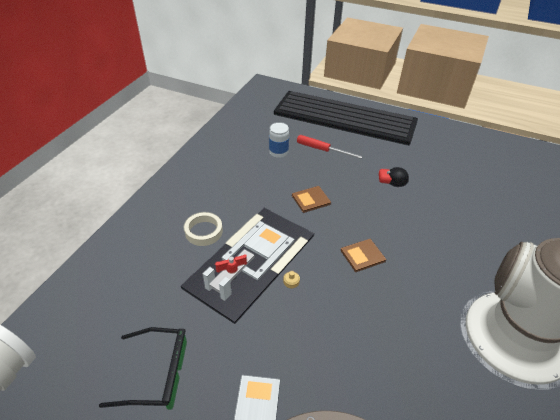

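The scene view shows the fixture at about (315,212) with the nut near (340,195). In the side view it is at (250,260), with the nut near (232,266). The tape and the knob are beside it. I'll enlarge both.

Run:
```python
import cv2
a=cv2.imread("pics/scene0.png")[170:262,245:385];cv2.imwrite("pics/sc.png",cv2.resize(a,None,fx=5.7,fy=5.7,interpolation=cv2.INTER_CUBIC))
a=cv2.imread("pics/side0.png")[205:320,175:325];cv2.imwrite("pics/sd.png",cv2.resize(a,None,fx=5,fy=5,interpolation=cv2.INTER_CUBIC))
```

```text
(no output)
```

View pics/sc.png

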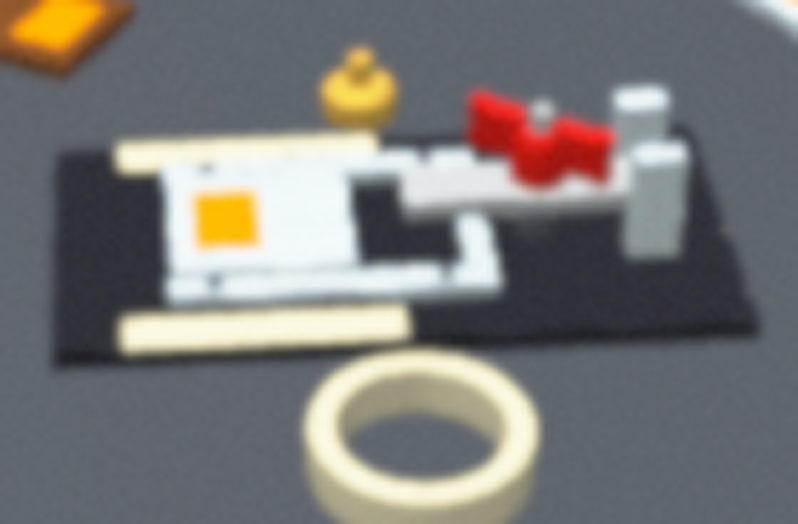

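View pics/sd.png

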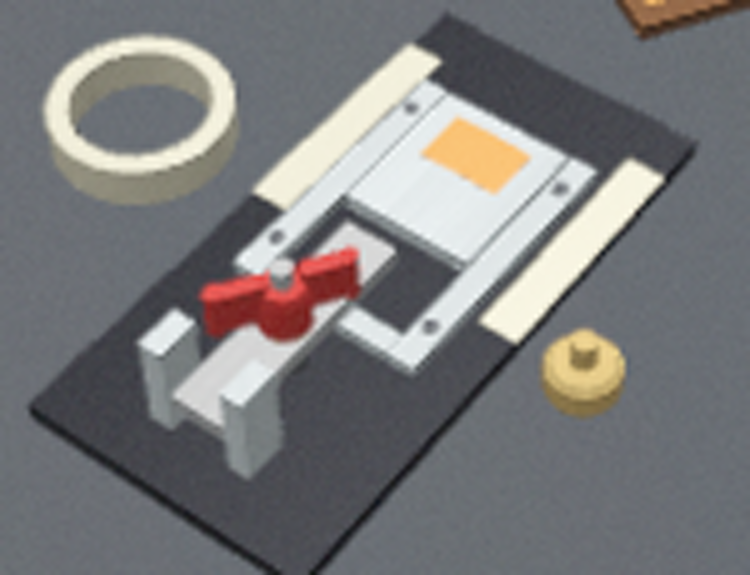

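Both crops are clear: base corners, stud top, cheeks, plate edges and wings can be read. I'll fit the fixture pose, plate offset and wing angle to these pixels.

```bash
cat > h.py <<'E'
import numpy as np
from scipy.optimize import least_squares
from plant import optics
M={n:optics.camera_model(n) for n in("scene","side")}
CR={"scene":(5.7,245,170),"side":(5,175,205)}
def proj(n,P):
    m=M[n];T=m["T"];c=(np.asarray(P,float)-T[:3,3])@T[:3,:3];q=c@m["camera_matrix"].T
    return q[...,:2]/q[...,2:]
def un(n,uv):
    s,a,b=CR[n];return (np.asarray(uv)+.5)/s-.5+[a,b]
def Rz(a): c,s=np.cos(a),np.sin(a);return np.array([[c,-s,0],[s,c,0],[0,0,1]])
E
python3 - <<'E'
from h import *
F={"scene":[((-75,-150,10),(57,155)),((75,-150,10),(57,355)),((75,150,10),(757,325)),((-75,150,10),(690,130)),((0,65,72),(543,103)),((21.5,113,62),(660,155)),((-21.5,113,62),(640,100))],
"side":[((75,-150,10),(448,15)),((-75,-150,10),(697,148)),((75,150,10),(32,408)),((-75,150,10),(310,573)),((0,65,72),(283,265)),((21.5,113,62),(168,333)),((-21.5,113,62),(253,384)),((50.5,42,18),(237,262)),((-50.5,42,18),(410,365))]}
PL={"scene":[((-35,40,20),(352,178)),((35,40,20),(357,265))],"side":[((35,40,20),(347,198)),((-35,40,20),(463,265)),((35,-40,20),(443,95)),((-35,-40,20),(567,160))]}
# wing: end centre top/bottom; sign
W={"scene":[(-34,12,(480,93)),(-34,-12,(475,148)),(34,12,(610,130)),(34,-12,(607,185))],"side":[(34,12,(203,288)),(34,-12,(207,333)),(-34,12,(357,250)),(-34,-12,(357,293))]}
def f(p,show=False):
    x,y,a,yb,w,zw=p;R=Rz(a);r=[]
    for n in F:
        for P,uv in F[n]: r.append(proj(n,R@P+[x,y,0])-un(n,uv))
        for P,uv in PL[n]: r.append(proj(n,R@(np.array(P)+[0,yb,0])+[x,y,0])-un(n,uv))
        for d,h,uv in W[n]: r.append(proj(n,R@(Rz(w)@np.array([d,0,0])+[0,65,zw+h])+[x,y,0])-un(n,uv))
    return np.ravel(r)
best=min((least_squares(f,[550,200,a,-50,w,60],loss="soft_l1") for a in(0,.3,-.3) for w in(0,1.57,3.14,-1.57)),key=lambda s:s.cost)
p=best.x;print(p.round(3),np.degrees(p[[2,4]]),best.cost);print(f(p).reshape(-1,2).round(1).tolist())
x,y,a=p[:3]
for nm,P in dict(stud=(0,65,0),guide=(0,113,62),stop=(0,30,18),blank=(0,p[3],15),cheekp=(21.5,113,62),cheekn=(-21.5,113,62)).items(): print(nm,(Rz(a)@P+[x,y,0]).round(1))
# loose neighbours: knob top & tape & brown pieces
def ray(n,uv,z):
    m=M[n];d=m["T"][:3,:3]@np.linalg.solve(m["camera_matrix"],[*uv,1]);o=m["T"][:3,3];return (o+d*(z-o[2])/d[2]).round(0)
print("knob",ray("scene",un("scene",(358,55)),34),ray("side",un("side",(585,342)),34))
print("tape",ray("scene",un("scene",(421,425)),24),ray("side",un("side",(140,102)),24))
E
```

```text
[ 5.6574e+02  5.5338e+01 -1.9400e-01 -5.5423e+01  9.5500e-01  5.5557e+01] [-11.13410091  54.70344979] 19.21904771814943
[[-0.3, -1.2], [-1.0, -0.9], [0.7, -1.4], [-0.4, -1.6], [-0.3, 0.6], [-0.1, -1.2], [0.0, -1.1], [-0.7, -2.0], [1.0, -1.1], [-1.5, -0.0], [-1.0, -1.8], [0.4, 1.3], [0.3, -0.3], [-0.5, -0.8], [0.2, -1.5], [-1.2, -0.8], [-2.2, 2.4], [-0.4, 0.4], [-0.2, -0.2], [-1.1, -0.4], [-0.7, -0.3], [0.7, 0.5], [-1.3, -0.6], [0.1, -0.0], [0.3, -0.2], [-0.4, -0.4], [-0.3, 1.2], [-0.1, -0.6], [0.6, 0.8], [1.0, -0.6]]
stud [578.3 119.1   0. ]
guide [587.6 166.2  62. ]
stop [571.5  84.8  18. ]
blank [555.   1.  15.]
cheekp [608.7 162.1  62. ]
cheekn [566.5 170.4  62. ]
knob [459.  72.  34.] [459.  74.  34.]
tape [712.  23.  24.] [708.  25.  24.]
```

The fit is consistent: the plate is 45 mm short of the stop, the wing mid is at z≈55.6, and residuals are about 1 px. Next I move above a point behind the plate with the gripper shutting.

```bash
python3 -m creep '[[24,-53.2,0,0,0,-0.112,-1],[24,-53.2,0,0,0,-0.112,-1],[24,-53.2,0,0,0,-0.112,-1],[24,-53.2,0,0,0,-0.112,-1],[24,-53.2,0,0,0,-0.112,-1],[24,-53.2,0,0,0,-0.112,-1],[24,-53.2,0,0,0,-0.112,-1],[24,-53.2,0,0,0,-0.112,-1],[24,-53.2,0,0,0,-0.112,-1],[24,-53.2,0,0,0,-0.112,-1],[24,-53.2,0,0,0,-0.112,-1],[24,-53.2,0,0,0,-0.112,-1]]'
cat > st.py <<'E'
from h import *
from plant import sensors
F=np.array([565.74,55.34,0]);A=-0.1943
def st():
    s=sensors.get_state();p=s["position"];f=Rz(A).T@(p-F)
    print("t",round(s["clock"],2),"world",p.round(1),"fix",f.round(1),"rot",s["tcp_rot"].round(1),"forceFix",(Rz(A).T@s["force"]).round(1),"w",round(s["width"],1));return s,f
def go(fx,fy,z): # world shift to fixture-frame tcp target
    s,f=st();print("shift",(Rz(A)@(np.array([fx,fy,z])-f)).round(1))
E
python3 -c "
from st import *
go(0,-125,33)"
```

```text
clock: 1.6
position: [542.5, -69.3, 241.3]
tcp_rot: [180.0, 0.0, -101.2]
force: [0.7, 1.5, 0.6]
width: 0.3
gripper_force: 0.0
t 1.6 world [542.5 -69.3 241.3] fix [   1.2 -126.8  241.3] rot [ 180.     0.  -101.2] forceFix [0.3 1.6 0.6] w 0.3
shift [  -0.9    2.  -208.3]
```

```bash
cat >> h.py <<'E'
def wproj(m,P):
    T=m["T"];c=(np.asarray(P,float)-T[:3,3])@T[:3,:3];K=m["camera_matrix"]
    r=np.hypot(c[...,0],c[...,1]);th=np.arctan2(r,c[...,2]);k=th/np.maximum(r,1e-9)
    return np.stack([K[0,2]+K[0,0]*k*c[...,0],K[1,2]+K[1,1]*k*c[...,1]],-1)
E
python3 - <<'E'
from st import *
import cv2
m=optics.camera_model("wrist");im=optics.capture("wrist");cv2.imwrite("pics/w1raw.png",im)
o=cv2.resize(im,None,fx=1.42,fy=1.42,interpolation=cv2.INTER_CUBIC)
def dr(P,c):
    u=wproj(m,Rz(A)@np.array(P)+F);cv2.circle(o,tuple(int(v) for v in u*1.42),2,c,-1)
for P in [(-75,-150,10),(75,-150,10),(75,150,10),(-75,150,10),(0,65,72),(21.5,113,62),(-21.5,113,62),(50.5,42,18),(-50.5,42,18),(50.5,-100,18),(-50.5,-100,18)]: dr(P,(0,255,0))
for P in [(35,-95.4,20),(-35,-95.4,20),(35,-15.4,20),(-35,-15.4,20)]: dr(P,(255,0,255))
for s in(34,-34): dr(Rz(.955)@np.array([s,0,0])+[0,65,67.5],(255,255,0))
cv2.imwrite("pics/w1.png",o);print(m["T"].round(2))
E
```

```text
[[-9.8000e-01  1.9000e-01  6.0000e-02  5.2820e+02]
 [ 1.9000e-01  9.4000e-01  2.8000e-01 -1.4479e+02]
 [-0.0000e+00  2.8000e-01 -9.6000e-01  3.8520e+02]
 [ 0.0000e+00  0.0000e+00  0.0000e+00  1.0000e+00]]
```

View pics/w1.png

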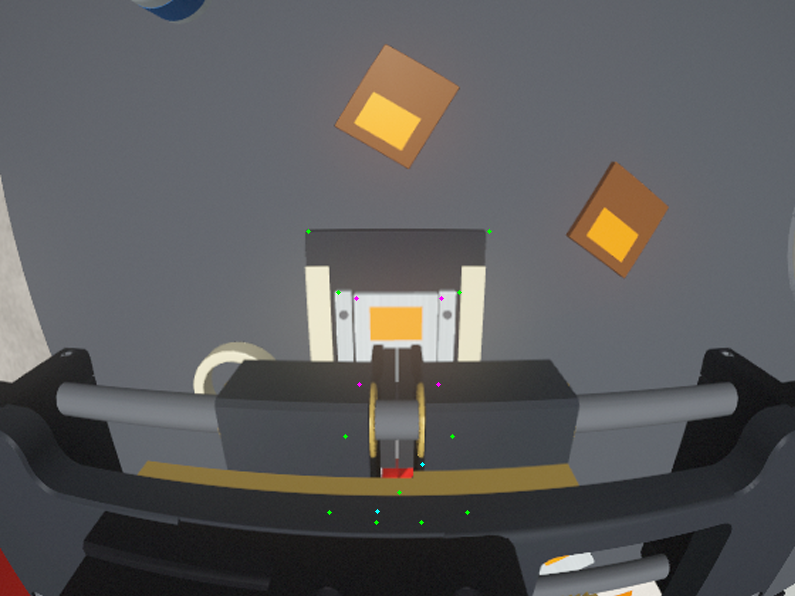

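The overlay matches the wrist picture within about 2 mm. The plate's −y edge is really near y=−98, i.e. 48 mm short. The tip comes down behind it next.

```bash
python3 -m creep '[[0,2,-50,0,0,0,-1],[0,0,-50,0,0,0,-1],[0,0,-50,0,0,0,-1],[0,0,-38,0,0,0,-1],[0,0,-14,0,0,0,-1],[0,0,-6,0,0,0,-1],[0,0,0,0,0,0,-1]]'; python3 -c "
from st import *
go(0,-70,33)"
```

```text
clock: 2.52
position: [542.9, -65.3, 34.4]
tcp_rot: [-179.9, 0.0, -101.0]
force: [0.3, 0.1, -0.1]
width: 0.2
gripper_force: 0.0
t 2.52 world [542.9 -65.3  34.4] fix [   0.9 -122.8   34.4] rot [-179.9    0.  -101. ] forceFix [ 0.3  0.2 -0.1] w 0.2
shift [ 9.3 51.9 -1.4]
```

```bash
python3 -m creep '[[1,6,-1.5,0,0,0,-1],[1,6,0,0,0,0,-1],[1,6,0,0,0,0,-1],[1.2,6,0,0,0,0,-1],[1.2,6,0,0,0,0,-1],[1.2,6,0,0,0,0,-1],[1.2,6,0,0,0,0,-1],[1.2,6,0,0,0,0,-1],[0.4,3,0,0,0,0,-1]]'; python3 -c "
from st import *
go(0,-59.5,33)"
```

```text
clock: 3.65
position: [551.6, -14.0, 32.0]
tcp_rot: [-180.0, 0.0, -101.0]
force: [-0.3, -2.7, 2.2]
width: 0.5
gripper_force: 1.0
t 3.65 world [551.6 -14.   32. ] fix [ -0.5 -70.7  32. ] rot [-180.    0. -101.] forceFix [ 0.3 -2.7  2.2] w 0.5
shift [ 2.6 10.9  1. ]
```

```bash
python3 -m creep '[[0.6,3,0.5,0,0,0,-1],[0.6,3,0,0,0,0,-1],[0.4,2,0,0,0,0,-1],[0.2,1,0,0,0,0,-1],[0.2,1,0,0,0,0,-1]]'; python3 -c "
from st import *
go(0,-59.5,33)"
```

```text
clock: 4.28
position: [552.9, -5.6, 32.4]
tcp_rot: [179.9, -0.1, -101.0]
force: [0.5, -8.5, 0.6]
width: 0.2
gripper_force: 4.3
t 4.28 world [552.9  -5.6  32.4] fix [ -0.9 -62.3  32.4] rot [ 1.799e+02 -1.000e-01 -1.010e+02] forceFix [ 2.1 -8.2  0.6] w 0.2
shift [1.4 2.6 0.6]
```

```bash
python3 -m creep '[[0.3,1,0,0,0,0,-1],[0.2,1,0,0,0,0,-1],[0,0,0,0,0,0,-1]]'; python3 -c "
from st import *
st()"
```

```text
clock: 4.65
position: [552.9, -5.4, 32.4]
tcp_rot: [179.8, -0.2, -101.0]
force: [1.9, -13.1, -0.2]
width: 0.4
gripper_force: 6.5
t 4.65 world [552.9  -5.4  32.4] fix [ -0.9 -62.1  32.4] rot [ 179.8   -0.2 -101. ] forceFix [  4.4 -12.5  -0.2] w 0.4
```

```bash
python3 -m creep '[[0.3,1.5,0,0,0,0,-1],[0.3,1.5,0,0,0,0,-1],[0,0,0,0,0,0,-1]]'; python3 -c "
from st import *
st()"; python3 -m creep '[[-1,-5,0,0,0,0,-1],[-4,-20,5,0,0,0,-1],[-8,-40,40,0,0,0,-1],[0,0,50,0,0,0,-1],[0,0,0,0,0,0,-1]]'
python3 - <<'E'
from st import *
import cv2
st()
a=optics.capture("side")[205:320,175:325];o1=cv2.resize(a,None,fx=5,fy=5,interpolation=cv2.INTER_CUBIC)
cv2.imwrite("pics/sd2.png",o1)
a=optics.capture("scene")[170:262,245:385];cv2.imwrite("pics/sc2.png",cv2.resize(a,None,fx=5.7,fy=5.7,interpolation=cv2.INTER_CUBIC))
E
```

```text
clock: 5.03
position: [552.8, -5.0, 32.4]
tcp_rot: [179.7, -0.4, -101.0]
force: [1.9, -24.5, 0.4]
width: 0.6
gripper_force: 11.7
t 5.03 world [552.8  -5.   32.4] fix [ -1.  -61.7  32.4] rot [ 179.7   -0.4 -101. ] forceFix [  6.6 -23.7   0.4] w 0.6
clock: 5.65
position: [544.6, -64.8, 132.5]
tcp_rot: [-179.4, 0.2, -101.0]
force: [-0.6, -0.1, -0.7]
width: 0.4
gripper_force: 0.0
t 5.65 world [544.6 -64.8 132.5] fix [   2.5 -122.   132.5] rot [-179.4    0.2 -101. ] forceFix [-0.5 -0.3 -0.7] w 0.4
```

View pics/sd2.png

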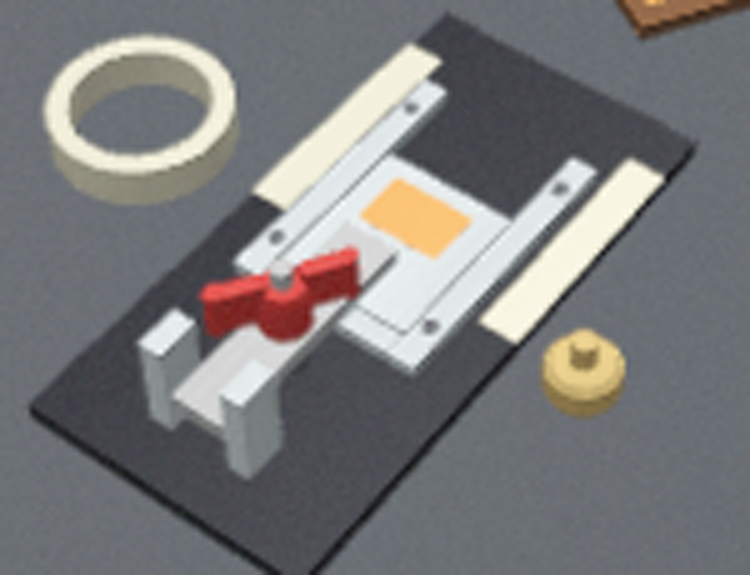

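The plate is home: its end sits on the end-stop seam at about (385,325), and the force rose to 24 N with no movement. Now I'll compute the world shifts for the first stroke on the wing at −125°.

```bash
sed -i 's/^F=.*/F=np.array([566.1,53.8,0]);A=-0.1943/' st.py
cat >> st.py <<'E'
def path(W): # stud-relative fixture waypoints (x,y,z tcp) -> world shifts
    s,f=st();c=f-[0,65,0];print("rel",c.round(1))
    for w in W:
        w=np.array(w,float);print(w,"<-",(Rz(A)@(w-c)).round(1).tolist());c=w
E
python3 -c "
from st import *
path([(22,-32,112),(22,-32,63),(12.7,-29.5,63),(1.2,-29.7,63),(-9.4,-26.5,63),(-20,-23.5,63),(-26,-20,63),(-31,-14,63),(-34,-7.6,63),(-35.6,-0.6,63),(-35.1,7.5,63),(-32.4,11.6,63)])"
```

```text
t 5.75 world [541.6 -64.5 128.3] fix [  -1.2 -120.8  128.3] rot [-1.799e+02  1.000e-01 -1.010e+02] forceFix [-0.5  0.5  0.5] w 0.1
rel [  -1.2 -185.8  128.3]
[ 22. -32. 112.] <- [52.4, 146.4, -16.3]
[ 22. -32.  63.] <- [0.0, 0.0, -49.0]
[ 12.7 -29.5  63. ] <- [-8.6, 4.2, 0.0]
[  1.2 -29.7  63. ] <- [-11.3, 2.0, 0.0]
[ -9.4 -26.5  63. ] <- [-9.8, 5.2, 0.0]
[-20.  -23.5  63. ] <- [-9.8, 5.0, 0.0]
[-26. -20.  63.] <- [-5.2, 4.6, 0.0]
[-31. -14.  63.] <- [-3.7, 6.9, 0.0]
[-34.   -7.6  63. ] <- [-1.7, 6.9, 0.0]
[-35.6  -0.6  63. ] <- [-0.2, 7.2, 0.0]
[-35.1   7.5  63. ] <- [2.1, 7.9, 0.0]
[-32.4  11.6  63. ] <- [3.4, 3.5, 0.0]
```

```bash
python3 -m creep '[[17.5,48.8,-5.3,0,0,0,-1],[17.5,48.8,-5,0,0,0,-1],[17.5,48.8,-6,0,0,0,-1],[0,0,0,0,0,0,-1],[0,0,-30,0,0,0,-1],[0,0,-19,0,0,0,-1],[0,0,0,0,0,0,-1]]'; python3 -c "
from st import *
path([(22,-32,63),(12.7,-29.5,63)])"
```

```text
clock: 6.62
position: [591.9, 80.7, 59.7]
tcp_rot: [179.7, -0.2, -101.0]
force: [-0.5, 0.7, 0.2]
width: 0.2
gripper_force: 0.0
t 6.62 world [591.9  80.7  59.7] fix [20.2 31.4 59.7] rot [ 179.7   -0.2 -101. ] forceFix [-0.6  0.5  0.2] w 0.2
rel [ 20.2 -33.6  59.7]
[ 22. -32.  63.] <- [2.1, 1.2, 3.3]
[ 12.7 -29.5  63. ] <- [-8.6, 4.2, 0.0]
```

```bash
python3 -m creep '[[-7,5,3,0,0,0,-1],[-11,2.2,0,0,0,0,-1],[-9.8,5.2,0,0,0,0,-1],[-9.8,5,0,0,0,0,-1],[-5.2,4.6,0,0,0,0,-1],[-3.7,6.9,0,0,0,0,-1],[-1.7,6.9,0,0,0,0,-1],[-0.2,7.2,0,0,0,0,-1],[2.1,7.9,0,0,0,0,-1],[3.4,3.5,0,0,0,0,-1],[0,0,0,0,0,0,-1]]'; python3 -c "
from st import *
path([(-32.4,11.6,63)])"
```

```text
clock: 8.0
position: [551.6, 137.1, 65.0]
tcp_rot: [-180.0, 0.0, -101.0]
force: [-1.0, 1.2, -0.9]
width: 0.3
gripper_force: 0.6
t 8.0 world [551.6 137.1  65. ] fix [-30.3  79.   65. ] rot [-180.    0. -101.] forceFix [-1.2  1.  -0.9] w 0.3
rel [-30.3  14.   65. ]
[-32.4  11.6  63. ] <- [-2.5, -1.9, -2.0]
```

```bash
python3 -m creep '[[-1.5,-3,0,0,0,0,-1],[0,0,43,0,0,0,-1],[35,-11,0,0,0,0,-1],[35,-15,0,0,0,0,-1],[0,0,0,0,0,0,-1]]'
python3 - <<'E'
from st import *
import cv2
st()
a=optics.capture("side")[205:320,175:325];a=cv2.resize(a,(520,400),interpolation=cv2.INTER_CUBIC)
b=optics.capture("scene")[170:250,300:385];b=cv2.resize(b,None,fx=5,fy=5,interpolation=cv2.INTER_CUBIC)
a=a[:, :375];cv2.imwrite("pics/s3.png",np.hstack([a,b]))
E
```

```text
clock: 8.62
position: [621.9, 106.2, 108.3]
tcp_rot: [-179.9, 0.0, -101.1]
force: [-1.2, -0.7, 0.3]
width: 0.7
gripper_force: 0.0
t 8.62 world [621.9 106.2 108.3] fix [ 44.6  62.2 108.3] rot [-179.9    0.  -101.1] forceFix [-1.1 -0.9  0.3] w 0.7
```

View pics/s3.png

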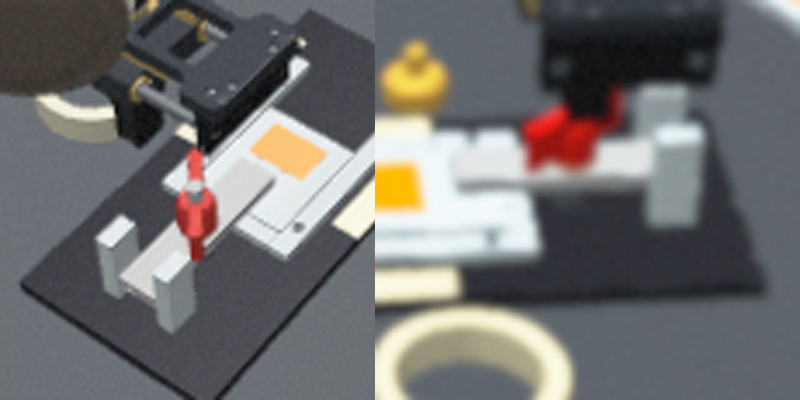

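The first stroke worked: the wings now lie at about −56°/124° in fixture axes (side view ends at about (195,155) and (197,258)). The second stroke starts from the +x side.

```bash
python3 -c "
from st import *
path([(44.6,-3,63),(36,-10,63),(29,-17,63),(19.5,-26,63),(12.7,-29.5,63),(1.2,-29.7,63),(-9.4,-26.5,63),(-20,-23.5,63)])"
```

```text
t 8.72 world [619.5 106.8 107.9] fix [ 42.1  62.3 107.9] rot [ 180.    -0.  -101.1] forceFix [-0.6  0.6 -0.2] w 0.4
rel [ 42.1  -2.7 107.9]
[44.6 -3.  63. ] <- [2.4, -0.8, -44.9]
[ 36. -10.  63.] <- [-9.8, -5.2, 0.0]
[ 29. -17.  63.] <- [-8.2, -5.5, 0.0]
[ 19.5 -26.   63. ] <- [-11.1, -7.0, 0.0]
[ 12.7 -29.5  63. ] <- [-7.3, -2.1, 0.0]
[  1.2 -29.7  63. ] <- [-11.3, 2.0, 0.0]
[ -9.4 -26.5  63. ] <- [-9.8, 5.2, 0.0]
[-20.  -23.5  63. ] <- [-9.8, 5.0, 0.0]
```

```bash
python3 -m creep '[[1,0,-30,0,0,0,-1],[0,0,-15,0,0,0,-1],[0,0,0,0,0,0,-1],[-9.5,-5,0,0,0,0,-1],[-8.2,-5.5,0,0,0,0,-1],[-11,-7,0,0,0,0,-1],[-7.3,-2,0,0,0,0,-1],[-11,2,0,0,0,0,-1],[-9.8,5,0,0,0,0,-1],[-9.8,5,0,0,0,0,-1],[0,0,0,0,0,0,-1]]'; python3 -c "
from st import *
path([(-20,-23.5,63),(-26,-20,63),(-31,-14,63),(-34,-7.6,63),(-35.6,-0.6,63),(-35.1,7.5,63),(-32.4,11.6,63),(-29,16,63)])"
```

```text
clock: 10.1
position: [552.1, 100.1, 62.8]
tcp_rot: [179.8, -0.1, -100.9]
force: [-1.1, -1.4, -0.2]
width: 0.3
gripper_force: 0.7
t 10.1 world [552.1 100.1  62.8] fix [-22.7  42.7  62.8] rot [ 1.798e+02 -1.000e-01 -1.009e+02] forceFix [-0.8 -1.6 -0.2] w 0.3
rel [-22.7 -22.3  62.8]
[-20.  -23.5  63. ] <- [2.4, -1.7, 0.2]
[-26. -20.  63.] <- [-5.2, 4.6, 0.0]
[-31. -14.  63.] <- [-3.7, 6.9, 0.0]
[-34.   -7.6  63. ] <- [-1.7, 6.9, 0.0]
[-35.6  -0.6  63. ] <- [-0.2, 7.2, 0.0]
[-35.1   7.5  63. ] <- [2.1, 7.9, 0.0]
[-32.4  11.6  63. ] <- [3.4, 3.5, 0.0]
[-29.  16.  63.] <- [4.2, 3.7, 0.0]
```

```bash
python3 -m creep '[[-3,3,0,0,0,0,-1],[-4,6.5,0,0,0,0,-1],[-1.7,6.9,0,0,0,0,-1],[-0.2,7.2,0,0,0,0,-1],[2.1,7.9,0,0,0,0,-1],[3.4,3.5,0,0,0,0,-1],[2,2,0,0,0,0,-1],[0,0,0,0,0,0,-1]]'; python3 -m creep '[[-1.5,-3,0,0,0,0,-1],[0,0,45,0,0,0,-1],[35,-13,0,0,0,0,-1],[35,-16,0,0,0,0,-1],[0,0,0,0,0,0,-1]]'
python3 - <<'E'
from st import *
import cv2
path([(44.6,-3,63)])
a=optics.capture("side")[205:320,175:325];a=cv2.resize(a,(520,400),interpolation=cv2.INTER_CUBIC)
b=optics.capture("scene")[170:250,300:385];b=cv2.resize(b,None,fx=5,fy=5,interpolation=cv2.INTER_CUBIC)
a=a[:, :375];cv2.imwrite("pics/s4.png",np.hstack([a,b]))
E
```

```text
clock: 11.1
position: [553.0, 137.3, 63.1]
tcp_rot: [-180.0, 0.0, -101.0]
force: [-0.2, 0.8, -0.2]
width: 0.6
gripper_force: 0.5
clock: 11.72
position: [623.4, 103.6, 108.3]
tcp_rot: [-179.9, 0.0, -101.1]
force: [-0.0, 0.3, 0.3]
width: 0.4
gripper_force: 0.0
t 11.72 world [623.4 103.6 108.3] fix [ 46.6  60.  108.3] rot [-179.9    0.  -101.1] forceFix [-0.1  0.3  0.3] w 0.4
rel [ 46.6  -5.  108.3]
[44.6 -3.  63. ] <- [-1.5, 2.4, -45.3]
```

View pics/s4.png

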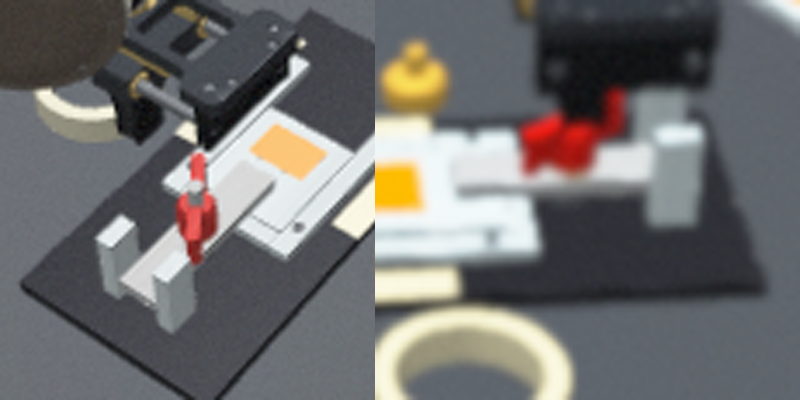

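The second stroke turned it another half turn, with the wings again at about −54° and visibly lower. For the third stroke I use shorter calls and watch the force.

```bash
python3 -m creep '[[0,2,-30,0,0,0,-1],[0,0,-16,0,0,0,-1],[0,0,0,0,0,0,-1],[-9.5,-5,0,0,0,0,-1],[-8.2,-5.5,0,0,0,0,-1],[-6,-4,0,0,0,0,-1],[0,0,0,0,0,0,-1]]';python3 -c "
from st import *
path([(29,-17,63),(19.5,-26,63),(12.7,-29.5,63),(1.2,-29.7,63)])"
```

```text
clock: 12.7
position: [597.0, 91.9, 62.9]
tcp_rot: [-180.0, 0.0, -101.0]
force: [-0.5, -0.0, -0.6]
width: 0.7
gripper_force: 0.0
t 12.7 world [597.   91.9  62.9] fix [23.  43.4 62.9] rot [-180.    0. -101.] forceFix [-0.5 -0.1 -0.6] w 0.7
rel [ 23.  -21.6  62.9]
[ 29. -17.  63.] <- [6.8, 3.4, 0.1]
[ 19.5 -26.   63. ] <- [-11.1, -7.0, 0.0]
[ 12.7 -29.5  63. ] <- [-7.3, -2.1, 0.0]
[  1.2 -29.7  63. ] <- [-11.3, 2.0, 0.0]
```

```bash
python3 -m creep '[[-4,-3,0,0,0,0,-1],[-7,-3.5,0,0,0,0,-1],[-6,1,0,0,0,0,-1],[0,0,0,0,0,0,-1]]';python3 -c "
from st import *
path([(1.2,-29.7,63),(-9.4,-26.5,63),(-20,-23.5,63)])"
```

```text
clock: 13.2
position: [579.8, 86.7, 62.2]
tcp_rot: [179.9, -0.0, -101.0]
force: [0.7, -0.1, 0.4]
width: 0.5
gripper_force: 0.3
t 13.2 world [579.8  86.7  62.2] fix [ 7.1 34.9 62.2] rot [ 179.9   -0.  -101. ] forceFix [ 0.7 -0.   0.4] w 0.5
rel [  7.1 -30.1  62.2]
[  1.2 -29.7  63. ] <- [-5.7, 1.5, 0.8]
[ -9.4 -26.5  63. ] <- [-9.8, 5.2, 0.0]
[-20.  -23.5  63. ] <- [-9.8, 5.0, 0.0]
```

```bash
for i in 1; do python3 -m creep '[[-6,1.5,0.5,0,0,0,-1],[-5,2.5,0,0,0,0,-1],[-5,2.5,0,0,0,0,-1],[0,0,0,0,0,0,-1]]'; done; python3 -c "
from st import *
path([(-9.4,-26.5,63),(-20,-23.5,63),(-26,-20,63)])"
```

```text
clock: 13.7
position: [567.8, 92.3, 63.3]
tcp_rot: [-179.6, 0.0, -100.9]
force: [13.2, -10.0, -6.3]
width: 0.5
gripper_force: 7.0
t 13.7 world [567.8  92.3  63.3] fix [-5.8 38.1 63.3] rot [-179.6    0.  -100.9] forceFix [14.9 -7.3 -6.3] w 0.5
rel [ -5.8 -26.9  63.3]
[ -9.4 -26.5  63. ] <- [-3.5, 1.1, -0.3]
[-20.  -23.5  63. ] <- [-9.8, 5.0, 0.0]
[-26. -20.  63.] <- [-5.2, 4.6, 0.0]
```

```bash
python3 -m creep '[[-1.2,1.5,0,0,0,0,-1],[-1.2,1.5,0,0,0,0,-1],[0,0,0,0,0,0,-1]]'; python3 -c "
from st import *
path([])"; python3 -m creep '[[-1.2,1.5,0,0,0,0,-1],[-1.2,1.5,0,0,0,0,-1],[0,0,0,0,0,0,-1]]'; python3 -c "
from st import *
path([])"
```

```text
clock: 14.08
position: [567.4, 93.1, 63.4]
tcp_rot: [-179.4, -0.1, -100.9]
force: [19.8, -20.1, -9.7]
width: 0.4
gripper_force: 13.2
t 14.07 world [567.4  93.1  63.4] fix [-6.3 38.8 63.4] rot [-1.794e+02 -1.000e-01 -1.009e+02] forceFix [ 23.3 -15.9  -9.7] w 0.4
rel [ -6.3 -26.2  63.4]
clock: 14.45
position: [567.0, 93.8, 63.5]
tcp_rot: [-179.2, -0.2, -100.9]
force: [28.6, -31.4, -13.7]
width: 0.4
gripper_force: 19.6
t 14.45 world [567.   93.8  63.5] fix [-6.8 39.5 63.5] rot [-179.2   -0.2 -100.9] forceFix [ 34.1 -25.3 -13.7] w 0.4
rel [ -6.8 -25.5  63.5]
```

Force rises to 42 N with almost no motion, so the nut looks stopped. I back off, lift clear, and check that the strap lies on the plate.

```bash
python3 -m creep '[[5,-6,0,0,0,0,-1],[7,-9,0,0,0,0,-1],[0,0,0,0,0,0,-1],[0,0,50,0,0,0,-1],[0,0,50,0,0,0,-1],[-20,-60,20,0,0,0,-1],[-20,-60,0,0,0,0,-1],[-10,-60,0,0,0,0,-1],[0,-60,0,0,0,0,-1],[0,0,0,0,0,0,-1]]'
python3 - <<'E'
from st import *
import cv2
st()
a=optics.capture("side");cv2.imwrite("pics/side5.png",a);a=a[220:320,185:285];a=cv2.resize(a,(400,400),interpolation=cv2.INTER_CUBIC)
b=optics.capture("scene");cv2.imwrite("pics/scene5.png",b);b=b[170:250,305:385];b=cv2.resize(b,None,fx=5,fy=5,interpolation=cv2.INTER_CUBIC)
cv2.imwrite("pics/s5.png",np.hstack([a,b]))
E
```

```text
clock: 15.7
position: [521.8, -153.8, 181.3]
tcp_rot: [179.9, 0.0, -101.3]
force: [-1.1, 0.7, -0.8]
width: 0.5
gripper_force: 0.0
t 15.7 world [ 521.8 -153.8  181.3] fix [  -3.4 -212.2  181.3] rot [ 179.9    0.  -101.3] forceFix [-1.2  0.5 -0.8] w 0.5
```

View pics/s5.png

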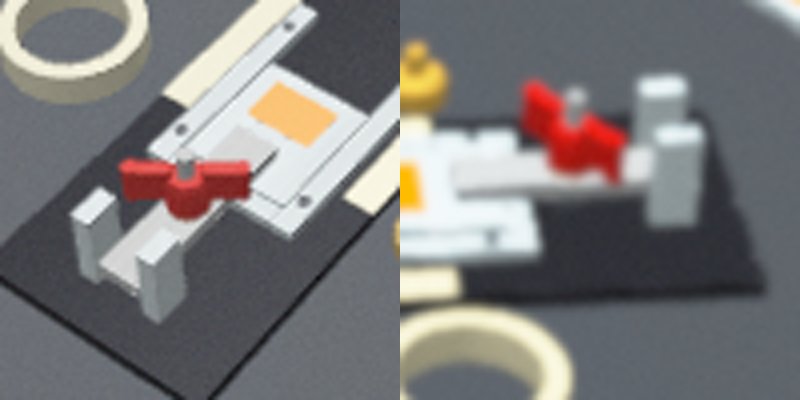

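Run:
```python
from h import *
x,y,a=565.74,55.34,-.194;R=Rz(a)
def fit(W,g,CR):
    def f(p):
        w,z=p[:2];r=[]
        for n in W:
            s,ox,oy=CR[n]
            for d,h,uv in W[n]: r.append(proj(n,R@(Rz(w)@np.array([d,0,0])+[p[2],65+p[3],z+h])+[x,y,0])-((np.array(uv)+.5)/s-.5+[ox,oy]))
            # stud top ties the reference height
        return np.ravel(r)
    s=least_squares(f,[g,52,0,0]);print(np.degrees(s.x[0]).round(1),s.x[1:].round(1),s.cost.round(2))
fit({"scene":[(-34,12,(480,93)),(-34,-12,(475,148)),(34,12,(610,130)),(34,-12,(607,185))],"side":[(34,12,(203,288)),(34,-12,(207,333)),(-34,12,(357,250)),(-34,-12,(357,293))]},.95,{"scene":(5.7,245,170),"side":(5,175,205)})
fit({"scene":[(-34,12,(133,83)),(-34,-12,(127,132)),(34,12,(223,130)),(34,-12,(214,182))],"side":[(34,12,(122,160)),(34,-12,(127,200)),(-34,12,(250,164)),(-34,-12,(248,200))]},.5,{"scene":(5,305,170),"side":(4,185,220)})
```

```text
54.7 [55.7  0.8  0.4] 5.83
34.7 [49.3  0.1  0.2] 9.91
```

The wing mid sank 6.4 mm to z≈49.3 over about 380° of turn. The dead stop should be near 49.6 mm, the strap lies on the plate, and the arm is clear.

```bash
python3 -c "
from plant import robot
print(robot.sign_off())"
```

```text
the job is handed in; nothing more can be done
None
```

The plate is home against the end stop and the wing nut is wound down to its stop with the strap on the plate; the arm came clear and I handed the job in at about 16 s, with no verdict returned.

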